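# Shift the gear selector round its gate

### The job

The garden tractor's gear selector console is bolted to the workshop bench. With the fingertips, push its black knob along the long leg of the L-shaped slot to the corner, then along the short leg until it is fully home at the slot's closed end, and leave it there. Only push gently: do not lift, tip or squeeze the knob, and leave the loose parts around and on the console where they are.

Things in the scene. Friction and masses are not known exactly. Their poses are not given: they have to be found in the camera images.
- gate: Grey console fixed to the bench, 200 mm (its x) by 260 mm (its y) by 60 mm high. Origin at the centre of its underside, z up; its level top plate is 60 mm above. An L-shaped slot 17 mm wide is cut through the 8 mm top plate: the long leg runs along the console's +y to the corner, the short leg from there along the console's +x. Position and yaw vary.
- slot_start (a point): Point on the top plate where the knob's axis stands at the closed end of the long leg: console frame (-30, -60, 60) mm. Axes as the console's.
- slot_corner (a point): Point on the top plate at the slot's corner, on the centre lines of both legs: console frame (-30, 50, 60) mm, 110 mm from slot_start along the console's +y.
- slot_end (a point): Point on the top plate where the knob's axis stands when it is home at the closed end of the short leg, 75 mm from slot_corner along the console's +x: console frame (45, 50, 60) mm. The slot's end lets the axis go at most 1.5 mm further.
- shifter: Selector knob: black, round, upright, 50 mm diameter, 36 mm high, resting on the console's top plate; about 0.35 kg. Origin on its axis at its underside (plate height), z up. Its 14 mm pin runs down through the slot (1.5 mm play either side) to a flange under the plate, so it slides only along the slot. No spring or detent, only friction, 3 to 10 N; stays where left. Starts on the first 40 mm of the long leg.
- bushing: Loose brass bushing, 30 mm diameter, 30 mm high, standing on the console's top plate away from the slot; origin at the centre of its underside. To be left alone.
- wrench: Loose steel wrench, 170 mm long, lying on the bench beside the console's -y side; origin at the middle of its underside, lying along its x. To be left alone.
- jar: Loose jar, 60 mm diameter, 80 mm high, standing on the bench beyond the console's +x side; origin at the centre of its underside. To be left alone.
- oil: Loose oil bottle, 56 mm diameter, 115 mm high, standing on the bench beside the console's +y side; origin at the centre of its underside. To be left alone.
There are look-alikes about, which are no part of the job. Leave any turquoise or yellow look-alike of the shifter alone.

How it is judged:
By the outcome, as a careful person would: the job done as asked, in the order asked, and still so for the second after the job is handed in, with the robot touching nothing.
It also fails if it takes over 48 s, if anything falls off the work surface, if the arm or the gripper's body presses on something with over 40 N, if the wrist force passes 120 N, or if a joint passes its speed limit or range.

### The arm

A 7-joint arm with a two-finger parallel gripper is mounted at the origin on the work surface. World frame = base frame: x ahead of the robot, y to its left, z up, the work surface at z = 0. Lengths are in m, angles in rad, forces in N, time in s.
With the tool pointing down it reaches from about 0.4 to 0.875 m from the base axis. Payload 6.5 kg.
Tool frame: the origin (TCP) lies where the fingers leave the gripper's body, on its centre line; the fingertips stand 73 mm ahead of it and the grasp point (between the pads) lies manip.grip_depth ahead of it (manip.grip_depth is the distance from the TCP to the grasp point, in m); y points along the fingers, x is the direction in which the jaws open and shut, and the axes are right-handed (so a half turn about y gives the same grasp; the last joint's range is limited). The gripper opens to 85 mm and grips with 20 to 120 N. Pads are 22 mm wide; open, the fingers measure 114 mm over their backs; the gripper's body (76 mm by 85 mm) begins 54 mm behind the grasp point. The pads swing forward as they close: fully open they stand 13 mm farther back than shut.
Start: joints at [1.149, 0.536, -0.004, 1.538, 0.003, 1.067, -0.071], TCP at [0.226, -0.609, 0.304] pointing down, gripper open.
Joint ranges: [-2.7, 2.7], [-0.37, 2.16], [-1.27, 1.26], [0.24, 2.4], [-1.31, 4.45], [0.19, 1.91], [-2.76, 2.76]. Speed limits (rad/s): [2.39, 2.39, 3.14, 3.14, 3.14, 3.14, 3.14].

### API

Orientations are given as [roll, pitch, yaw] about the fixed x, y, z axes, in that order (R = Rz(yaw) Ry(pitch) Rx(roll)).
In Python, from rig import manip gives the robot as it stands.
- The arm moves only by the shell command python3 -m inch 'ROWS'. ROWS is JSON, a list that holds one entry, the list of rows, each a list of 5 numbers: the shift along the tool's x, y, z in cm, then the turn about the tool's y in rad, then the opening, from 0 (shut) to 1 (fully open). In form: [[[x, y, z, spin, hand], ...]]. A call has exactly 10 rows; each row shifts and turns the pose as measured when the row begins, along the tool's axes as they then stand; what a row does not reach is not made up. A row lasts 1/8 s, in which the tool goes at most 62.5 mm and 10.7 degrees, less where a joint would pass 70% of its speed; a pose out of reach is approached as far as the arm can. A call with a gripper value outside its range is refused whole. The fingers move at their own pace and stop on an object; the grip force is fixed at half the most. Time passes only in rows, so rows that do not move let the fingers close, or fill a call up. It gives the time, the measured TCP pose, the force and the opening at its end, in the units of the state.
- manip.get_state(): the state, without advancing time (a new reading comes with each control period).
- manip.capture(name): name is "scene" or "top" or "wrist"; returns a dict with "pixels" (400x640x3 uint8, red, green, blue), "intrinsics" (3x3 intrinsics, pixels), "distortion" ([k1, k2, p1, p2, k3] as OpenCV has them; the pictures are not rectified), "world_from_camera" (4x4, takes a point from camera to world coordinates). Camera axes: x right, y down, z forward; pixel columns grow to the right and rows downward; lengths in m; the calibration is good to about 2 mm. A picture is of the moment at which its call begins. There is no depth.
- manip.close_job(): hands the job in, once; it reports no verdict.
Trained networks look in the newest picture that a camera, given by its name, has taken for a name from the list of things; names that differ only in an ending like _2 or _b are one class to them, and where a whole thing is asked for, a point or a joint stands for the part that bears it (a point fixed in the world has none). Each returns a list of dicts, best first, with "score" (0 to 1); they miss things now and then, are a little off and sometimes report something else, mostly with a low value. They report only what shows in the picture. A call takes as long as a camera call. They do not tell look-alikes from the thing itself.
- manip.recognise(thing, camera): "xy" ([column, row] as shares, 0 to 1, of the picture: columns of its width, rows of its height, amid what is visible of it).
- manip.silhouettes(thing, camera): "mask" (400x640 bool, what is visible of it) and "xy" ([column, row] as shares, 0 to 1, of the picture: columns of its width, rows of its height, amid what is visible of it).
The state is a dict: "time": time; "joint_pos": joint angles; "qvel": joint speeds; "joint_efforts": joint torques, N m; "tool_pos": TCP position; "eef_rot": TCP orientation; "wrist_force": force on the tool from outside, world axes, zero at the start; "wrist_torque": the same for the moment, N m; "grip_width": opening from 0.0 (shut) to 1.0 (fully open).
Only numpy, scipy, OpenCV 4.12 (cv2) and the standard library are available. Lean on these libraries where they do the work, as an engineer would, in place of code of your own. Each camera call takes 0.05 s, during which the arm holds its last target.

## Working session

There is one attempt and no reset: what is moved stays moved. The work goes in short steps, Python scripts to look and compute and a shell command to move; the robot and the scene stay as the last step left them, time stands still between calls to the robot, and variables do not carry over. Pictures are saved under pics/ and viewed, and the job is handed in when it is done.

```bash
mkdir -p pics; ls
python3 - <<'E'
from rig import manip
import cv2
s=manip.get_state(); print(s); print(manip.grip_depth)
for n in("scene","top","wrist"):
    c=manip.capture(n); cv2.imwrite(f"pics/{n}0.png",c["pixels"][:,:,::-1]); print(n,c["intrinsics"],c["distortion"],c["world_from_camera"])
    for t in("shifter","gate","bushing","jar","oil","wrench"):
        print(t,[(round(d["score"],2),[round(d["xy"][0]*640),round(d["xy"][1]*400)]) for d in manip.recognise(t,n)])
E
```

```text
pics
{'time': 0.0, 'joint_pos': array([ 1.14880392,  0.53715513, -0.00446909,  1.53886812,  0.00265659,
        1.06732866, -0.07121001]), 'qvel': array([ 0.00108756, -0.00016446, -0.00168339, -0.00171714, -0.00085463,
       -0.00090148,  0.00033392]), 'joint_efforts': array([ 5.24311781e-04, -5.83412647e+01,  1.04895148e+00, -2.59106344e+01,
        1.23653503e-02,  9.53844778e-03, -8.69966872e-07]), 'tool_pos': array([ 0.22623371, -0.60881297,  0.30302183]), 'eef_rot': array([-1.57095888,  0.00174628, -1.21488861]), 'wrist_force': array([-0.1260139 ,  0.23611522,  0.93829891]), 'wrist_torque': array([ 0.02243201, -0.00310736,  0.0110168 ]), 'grip_width': 0.9995728427501814}
0.0539
scene [[455.2586646    0.         319.0392169 ]
 [  0.         455.2586646  203.30983063]
 [  0.           0.           1.        ]] [-0.07072609  0.          0.          0.          0.        ] [[ 0.12980936  0.61493776 -0.77781815  1.29781835]
 [ 0.99151648 -0.08578752  0.09765024 -0.10839879]
 [-0.00667826 -0.78389543 -0.62085695  0.65485512]
 [ 0.          0.          0.          1.        ]]
shifter
[... 653 characters left out ...]
 184]), (0.61, [375, 208]), (0.55, [453, 241])]
gate [(0.83, [342, 216])]
bushing [(0.57, [361, 169])]
jar [(0.68, [337, 142])]
oil []
wrench [(0.68, [427, 181]), (0.25, [341, 212])]
wrist [[279.91226715   0.         321.27963336]
 [  0.         279.91226715 199.21807906]
 [  0.           0.           1.        ]] [-0.04187956  0.          0.          0.          0.        ] [[ 3.46817471e-01 -8.96082685e-01 -2.77044153e-01  2.96715173e-01]
 [-9.37932598e-01 -3.31433322e-01 -1.02148881e-01 -5.82602728e-01]
 [-2.87820485e-04  2.95275759e-01 -9.55412028e-01  3.73684598e-01]
 [ 0.00000000e+00  0.00000000e+00  0.00000000e+00  1.00000000e+00]]
shifter []
gate []
bushing []
jar []
oil []
wrench []
```

View pics/scene0.png

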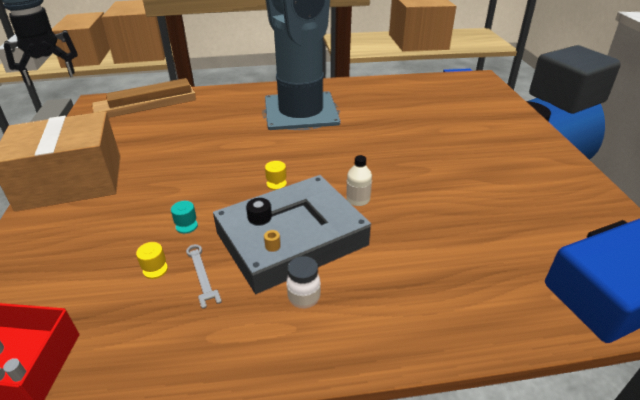

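View pics/top0.png

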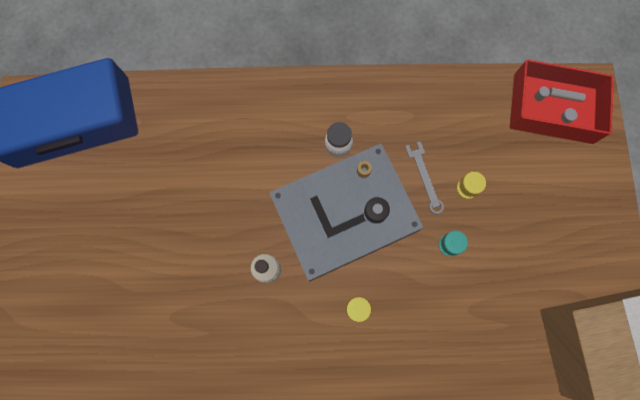

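The black knob is at (377,210) in the top view. The slot corner is near (330,232) and the slot end near (315,200). The bushing is at (364,168), the jar at (338,137) and the oil bottle at (264,267). Next I'll enlarge the pictures and fit the console pose.

Run:
```python
import cv2
a=cv2.imread("pics/top0.png")[130:290,250:450]; cv2.imwrite("pics/topz.png",cv2.resize(a,None,fx=4,fy=4,interpolation=cv2.INTER_CUBIC)[:600])
a=cv2.imread("pics/scene0.png")[150:300,190:390]; cv2.imwrite("pics/scz.png",cv2.resize(a,None,fx=4,fy=4,interpolation=cv2.INTER_CUBIC))
```

```text
(no output)
```

View pics/topz.png

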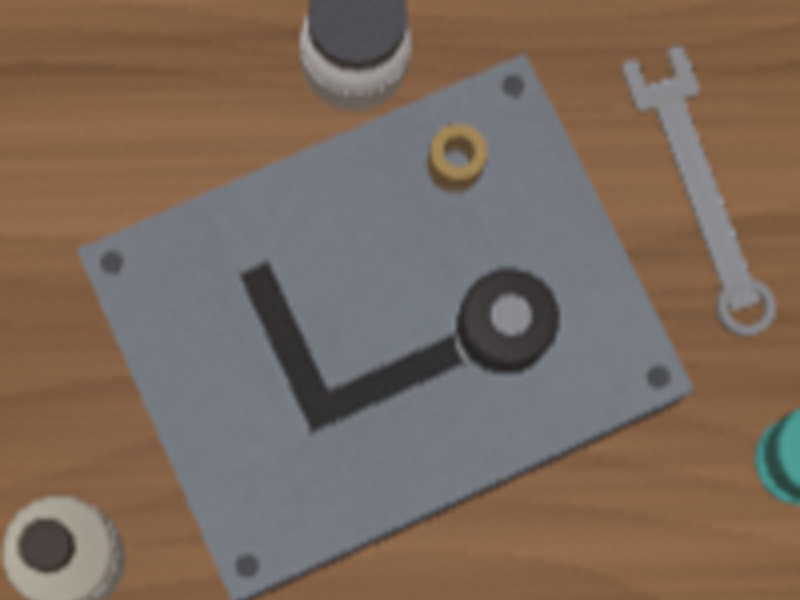

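View pics/scz.png

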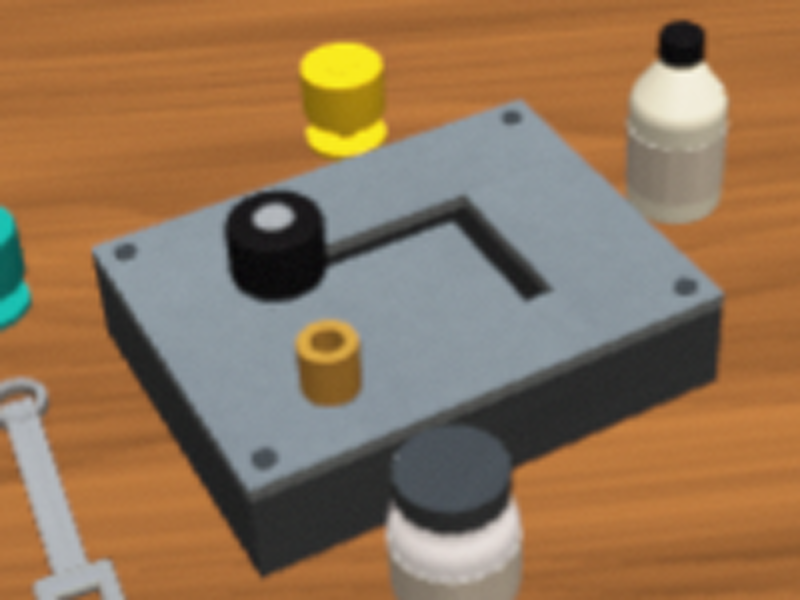

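```bash
cat > h.py <<'E'
import numpy as np,cv2
from scipy.optimize import least_squares
def proj(P,c):
    T=np.linalg.inv(c["world_from_camera"]); 
    return cv2.projectPoints(np.atleast_2d(P).astype(float),cv2.Rodrigues(T[:3,:3])[0],T[:3,3],c["intrinsics"],c["distortion"])[0][:,0]
def ray(uv,c,z):
    n=cv2.undistortPoints(np.array([[uv]],float),c["intrinsics"],c["distortion"])[0,0]
    W=c["world_from_camera"]; d=W[:3,:3]@[n[0],n[1],1]; o=W[:3,3]; return o+d*(z-o[2])/d[2]
def pose(p):
    c,s=np.cos(p[2]),np.sin(p[2])
    return lambda q:np.array([[p[0]+c*x-s*y,p[1]+s*x+c*y,z] for x,y,z in np.atleast_2d(q)])
E
python3 - <<'E'
from h import *
from rig import manip
ct=manip.capture("top");cs=manip.capture("scene")
K=np.array([[.1,.13,.06],[.1,-.13,.06],[-.1,-.13,.06],[-.1,.13,.06],[.045+.0085,.05+.0085,.06],[-.0385,.0585,.06]])
t=np.array([[80,249],[527,55],[692,390],[233,601],[241,273],[313,431]])/4+[250,130]-.375
s=np.array([[722,296],[252,492],[94,248],[522,100],[552,290],[463,196]])/4+[190,150]-.375
def f(p,w):
    Q=pose(p)(K);r=[]
    if 't' in w:r.append(proj(Q,ct)-t)
    if 's' in w:r.append(proj(Q,cs)-s)
    return np.concatenate(r).ravel()
for w in('t','s','ts'):
    r=least_squares(f,[.58,-.07,.42],args=(w,));print(w,r.x,np.degrees(r.x[2]),np.round(r.fun.reshape(-1,2),1).tolist())
p=r.x
print("start corner end",pose(p)([[-.03,-.06,.06],[-.03,.05,.06],[.045,.05,.06]]))
c,s_=np.cos(p[2]),np.sin(p[2])
for n,uv,cam in(("kt",np.array([511,314])/4+[250,130]-.375,ct),("ks",np.array([273,216])/4+[190,150]-.375,cs)):
    X=ray(uv,cam,.096);d=X[:2]-p[:2];print(n,X,"console",c*d[0]+s_*d[1],-s_*d[0]+c*d[1])
for n,uv,z in(("bush",np.array([459,151])/4+[250,130]-.375,.09),("oil",np.array([45,546])/4+[250,130]-.375,.115),("jar",(339,134),.08),("yellow",(359,309),.036)):
    X=ray(uv,ct,z);d=X[:2]-p[:2];print(n,X,"console",c*d[0]+s_*d[1],-s_*d[0]+c*d[1])
E
```

```text
t [ 0.58344595 -0.08200166  0.4016833 ] 23.01475794777255 [[-0.5, -0.3], [0.1, -0.5], [0.9, 0.2], [-0.0, 0.3], [-0.3, -0.2], [-0.1, 0.4]]
s [ 0.58974286 -0.0789645   0.40668689] 23.30144225615871 [[1.1, -0.5], [-1.0, 0.3], [-1.1, -0.0], [-0.3, -0.4], [0.9, 0.2], [0.5, -0.4]]
ts [ 0.58549781 -0.08038635  0.40439973] 23.170397497401524 [[-1.3, -1.1], [-0.9, -1.5], [0.1, -1.0], [-0.7, -0.6], [-1.2, -1.1], [-0.9, -0.5], [-0.1, -1.7], [-2.0, -1.4], [-1.6, -1.4], [-1.0, -1.4], [-0.2, -1.1], [-0.3, -1.6]]
start corner end [[ 0.58152567 -0.14735069  0.06      ]
 [ 0.5382443  -0.04622343  0.06      ]
 [ 0.6071947  -0.0167134   0.06      ]]
kt [ 0.57760631 -0.14307015  0.096     ] console -0.03191896626366625 -0.054522602835101665
ks [ 0.58193287 -0.14063364  0.096     ] console -0.026982704002080034 -0.053984979045495214
bush [ 0.66403317 -0.12102077  0.09      ] console 0.05621230388341021 -0.06825786508815214
oil [0.46672095 0.08503392 0.115     ] console -0.04410875634905691 0.19881204453805718
jar [ 0.7407735  -0.07156305  0.08      ] console 0.14622263536788074 -0.052984252531300444
yellow [ 0.38103075 -0.10368472  0.036     ] console -0.1971416253551224 0.059031939857430785
```

```bash
cat > d.py <<'E'
import sys
from h import *
from rig import manip
from scipy.spatial.transform import Rotation as Ro
p=(0.5855,-0.0804,0.4044)
def rem(cx,cy,z):
    s=manip.get_state();R=Ro.from_euler('xyz',s["eef_rot"]).as_matrix()
    d=pose(p)([[cx,cy,z]])[0]-s["tool_pos"]
    dd=s["tool_pos"][:2]-p[:2];c,q=np.cos(p[2]),np.sin(p[2])
    print("t",s["time"],"tcp console mm",np.round(1e3*np.array([c*dd[0]+q*dd[1],-q*dd[0]+c*dd[1],s["tool_pos"][2]]),1),"F console",np.round([c*s["wrist_force"][0]+q*s["wrist_force"][1],-q*s["wrist_force"][0]+c*s["wrist_force"][1],s["wrist_force"][2]],1),"yaw",s["eef_rot"],"grip",s["grip_width"])
    print("tool delta cm",np.round(R.T@d*100,2),"spin",-(p[2]-np.pi/2-s["eef_rot"][2]))
if __name__=="__main__": rem(*map(float,sys.argv[1:]))
E
python3 d.py -.03 -.11 .25
```

```text
t 1.15 tcp console mm [-538.2 -344.9  303.9] F console [-0.6  0.3 -0. ] yaw [-1.57081720e+00  6.70761540e-05 -1.21493809e+00] grip 0.9983864896611994
tool delta cm [-25.93   5.39  49.62] spin -0.048541766167282674
```

```bash
python3 -m inch '[[[0,-3,0,0,0],[-2.5,0,5,-0.01,0],[-2.5,0,5,-0.01,0],[-2.5,0,5,-0.01,0],[-2.5,0,5,-0.01,0],[-2.5,0,5,-0.01,0],[-2.5,0,5,0,0],[-2.5,0,5,0,0],[-2.5,0,5,0,0],[-2.5,0,5,0,0]]]'; python3 d.py -.03 -.11 .25
```

```text
time: 2.4
tool_pos: [0.5646, -0.2255, 0.335]
eef_rot: [-1.571, -0.006, -1.175]
wrist_force: [-0.4, -1.2, -1.0]
grip_width: -0.001
t 2.4 tcp console mm [ -76.3 -125.1  335. ] F console [-0.8 -0.9 -1. ] yaw [-1.57144067 -0.00565549 -1.1750551 ] grip -0.00059434841650672
tool delta cm [-1.6   8.49  4.62] spin -0.008658774895754284
```

Now I'll come down to z = 0.165, with the tips about 30 mm above the plate, and check the fingertip position before going lower.

```bash
python3 -m inch '[[[-0.4,0,2,-0.009,0],[-0.4,0,2,0,0],[-0.4,3,0.6,0,0],[-0.2,4,0,0,0],[0,4,0,0,0],[0,3,0,0,0],[0,2,0,0,0],[0,1,0,0,0],[0,0,0,0,0],[0,0,0,0,0]]]'; python3 d.py -.03 -.11 .147
python3 - <<'E'
from h import *
from rig import manip
s=manip.get_state()
from scipy.spatial.transform import Rotation as Ro
R=Ro.from_euler('xyz',s["eef_rot"]).as_matrix()
for n in("scene","top","wrist"):
    c=manip.capture(n); im=c["pixels"][:,:,::-1].copy()
    uv=proj([s["tool_pos"]+R[:,1]*.073],c)[0]; print(n,uv)
    uk=proj(pose((0.5855,-0.0804,0.4044))([[-.03,-.054,.096]]),c)[0]
    x0,y0=(int(np.clip(uv[0]-100,0,440)),int(np.clip(uv[1]-75,0,250)))
    a=cv2.resize(im[y0:y0+150,x0:x0+200],None,fx=4,fy=4,interpolation=cv2.INTER_CUBIC)
    for q,col in((uv,(0,0,255)),(uk,(0,255,0))): cv2.drawMarker(a,tuple(int(v) for v in (q-[x0,y0])*4),col,0,12,1)
    if n=="wrist": a=im
    cv2.imwrite(f"pics/{n}1.png",a)
E
```

```text
time: 3.65
tool_pos: [0.6079, -0.1975, 0.1625]
eef_rot: [-1.567, -0.012, -1.17]
wrist_force: [-0.0, 0.0, -0.7]
grip_width: 0.002
t 3.65 tcp console mm [ -25.5 -116.4  162.5] F console [-0.   0.  -0.7] yaw [-1.56738204 -0.01166672 -1.1696656 ] grip 0.001756263277092352
tool delta cm [-0.66  1.54 -0.46] spin -0.00326926992134724
scene [228.76531521 217.24598475]
top [403.50807643 193.17087852]
wrist [322.65625685 251.52316676]
```

View pics/scene1.png

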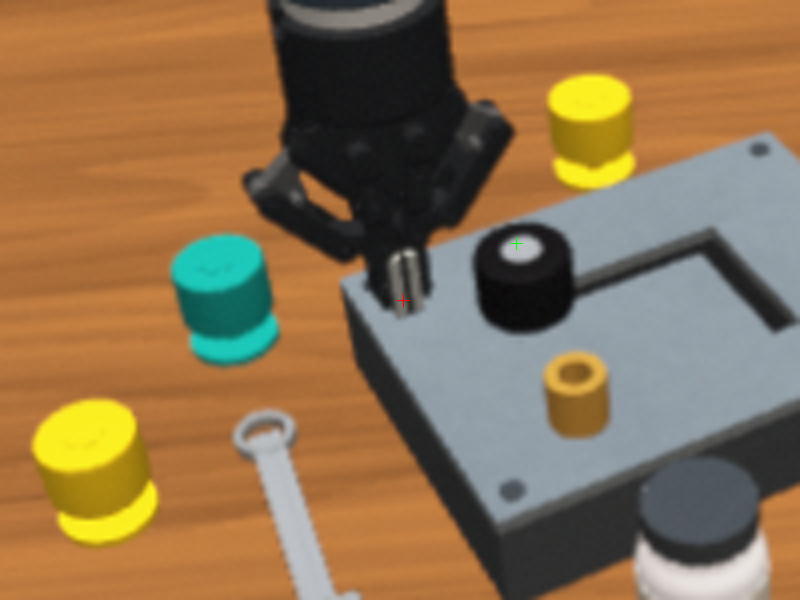

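View pics/wrist1.png

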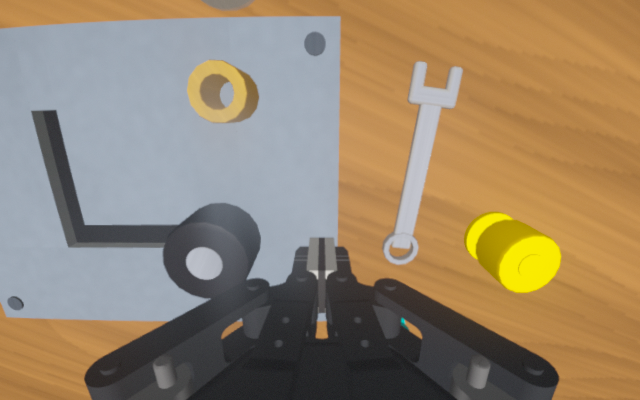

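View pics/top1.png

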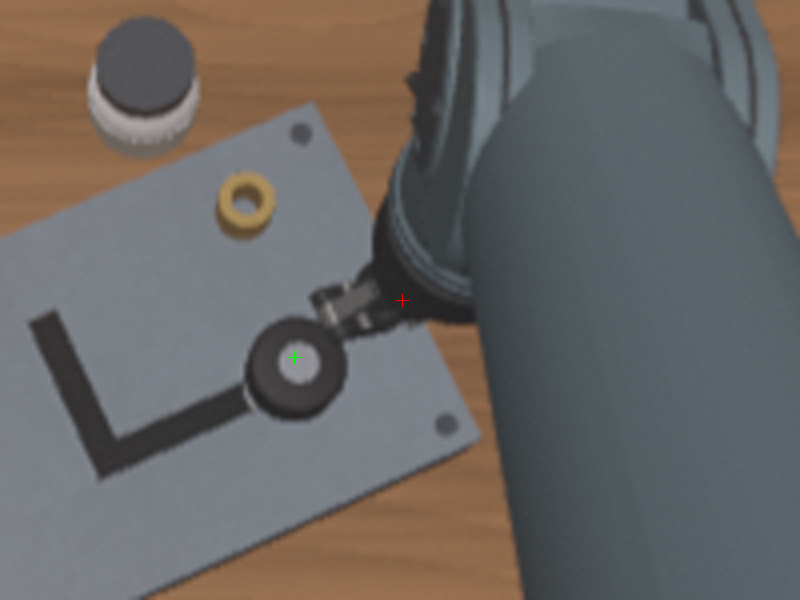

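The networks and my fit agree: the crosses land on the fingertips and on the knob's silver cap. When the fingers are shut, the links stick out along tool x, low over the knob. I'll turn 90° and push with the tool's z face instead.

```bash
python3 - <<'E'
from rig import manip
print(manip.get_state()["joint_pos"])
E
python3 -m inch '[[[0,-2,0,-0.17,0],[0,0,0,-0.18,0],[0,0,0,-0.18,0],[0,0,0,-0.18,0],[0,0,0,-0.18,0],[0,0,0,-0.18,0],[0,0,0,-0.18,0],[0,0,0,-0.18,0],[0,0,0,-0.17,0],[0,0,0,0,0]]]'; python3 d.py -.03 -.105 .143;python3 - <<'E'
from rig import manip
print(manip.get_state()["joint_pos"])
E
```

```text
[ 0.34780858  0.68876258 -0.15370995  1.66273362  0.14755118  0.79173054
 -1.04374751]
time: 5.05
tool_pos: [0.6101, -0.1982, 0.1899]
eef_rot: [-1.592, -0.008, 0.481]
wrist_force: [0.7, 0.4, -0.9]
grip_width: 0.004
t 5.05 tcp console mm [ -23.7 -118.   189.9] F console [ 0.8  0.1 -0.9] yaw [-1.59152387 -0.00810303  0.48113191] grip 0.0036875100898216815
tool delta cm [-0.57  4.66  1.44] spin 1.647528237082204
[ 0.61905407  0.71579141 -0.5561245   1.63398477  0.47024912  0.90737691
  0.36540404]
```

```bash
python3 -m inch '[[[-0.2,0,0,0.077,0],[-0.3,1,0,0,0],[0,1,0,0,0],[0,1,0,0,0],[0,1,0,0,0],[0,0.6,0,0,0],[0,0,0,0,0],[0,0,0,0,0],[0,0,0,0,0],[0,0,0,0,0]]]'; python3 d.py -.03 .014 .143
```

```text
time: 6.3
tool_pos: [0.6067, -0.201, 0.1412]
eef_rot: [-1.592, -0.011, 0.396]
wrist_force: [0.0, 0.6, 0.7]
grip_width: -0.003
t 6.3 tcp console mm [ -28.  -119.2  141.2] F console [0.3 0.6 0.7] yaw [-1.59162979 -0.01052257  0.39554257] grip -0.0025686357261305182
tool delta cm [-0.32 -0.46 13.32] spin 1.5619388933946143
```

```bash
python3 -m inch '[[[-0.1,-0.3,0.7,0,0],[-0.1,0,0.7,0,0],[0,0,0.5,0,0],[0,0,0.5,0,0],[0,0,0.5,0,0],[0,0,0.5,0,0],[0,0,0.5,0,0],[0,0,0.5,0,0],[0,0,0.5,0,0],[0,0,0.5,0,0]]]'; python3 d.py -.03 .014 .143
python3 - <<'E'
from h import *
from rig import manip
for n in("scene","top"):
    c=manip.capture(n); im=c["pixels"][:,:,::-1].copy()
    o=(190,150) if n=="scene" else (250,130)
    a=cv2.resize(im[o[1]:o[1]+150,o[0]:o[0]+200],None,fx=4,fy=4,interpolation=cv2.INTER_CUBIC)
    cv2.imwrite(f"pics/{n}2.png",a)
E
```

```text
time: 7.55
tool_pos: [0.5837, -0.1509, 0.1444]
eef_rot: [-1.596, -0.012, 0.394]
wrist_force: [0.6, -1.8, 1.5]
grip_width: 0.002
t 7.55 tcp console mm [-29.4 -64.1 144.4] F console [-0.2 -1.9  1.5] yaw [-1.59592716 -0.01238271  0.39393455] grip 0.0020370878049093587
tool delta cm [-0.14 -0.06  7.81] spin 1.5603308759415713
```

View pics/scene2.png

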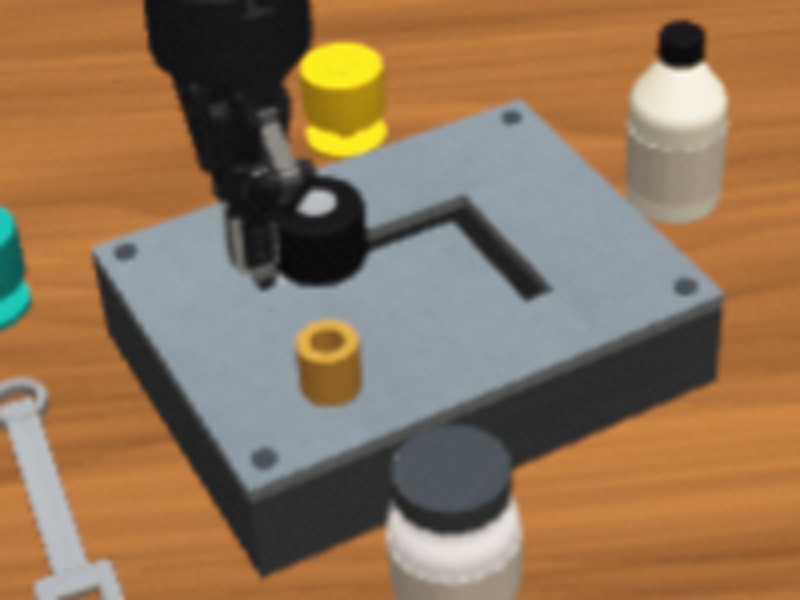

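The knob is sliding under the fingertips; its cap is now at (316,203) in the enlarged scene view. Continuing.

```bash
python3 -m inch '[[[0,0,0.6,0,0],[0,0,0.6,0,0],[0,0,0.6,0,0],[0,-0.1,0.6,0,0],[0,0,0.6,0,0],[0,0,0.6,0,0],[0,0,0.6,0,0],[0,0,0.6,0,0],[0,0,0.5,0,0],[0,0,0.4,0,0]]]'; python3 d.py -.03 .014 .143
python3 - <<'E'
from h import *
from rig import manip
for n in("scene","top"):
    c=manip.capture(n); im=c["pixels"][:,:,::-1].copy()
    o=(190,150) if n=="scene" else (250,130)
    a=cv2.resize(im[o[1]:o[1]+150,o[0]:o[0]+200],None,fx=4,fy=4,interpolation=cv2.INTER_CUBIC)
    for y in (.05,.03): 
      q=proj(pose((0.5855,-0.0804,0.4044))([[-.03,y,.096]]),c)[0]; print(n,y,(q-o)*4)
    cv2.imwrite(f"pics/{n}3.png",a)
E
```

```text
time: 8.9
tool_pos: [0.5605, -0.0948, 0.1443]
eef_rot: [-1.597, -0.013, 0.394]
wrist_force: [1.7, -3.7, 3.4]
grip_width: -0.0
t 8.9 tcp console mm [-28.6  -3.4 144.3] F console [ 0.1 -4.   3.4] yaw [-1.59658755 -0.0125983   0.39429566] grip -0.00038264689449751674
tool delta cm [-0.15  0.09  1.74] spin 1.5606919872118103
scene 0.05 [452.04965192 147.00023752]
scene 0.03 [418.03808413 158.92699324]
top 0.05 [316.66449209 395.19164124]
top 0.03 [353.58104005 378.57250466]
```

View pics/scene3.png

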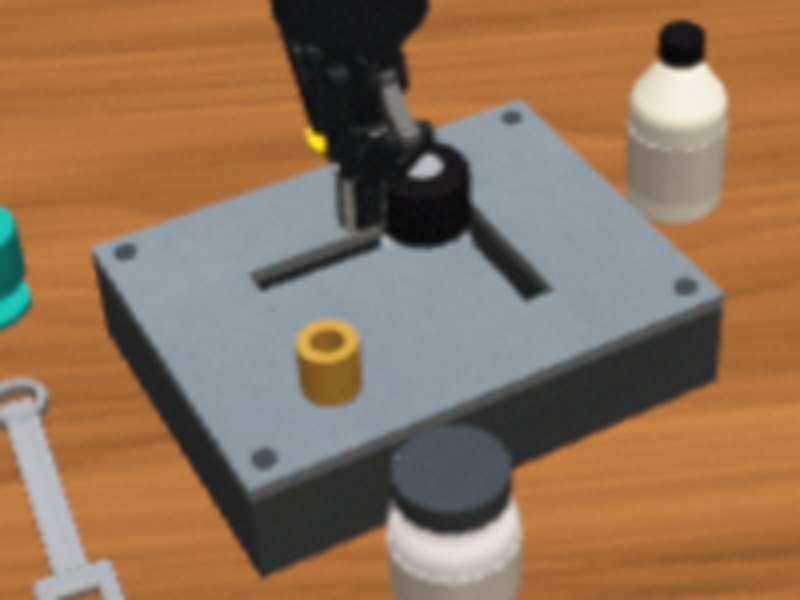

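View pics/top3.png

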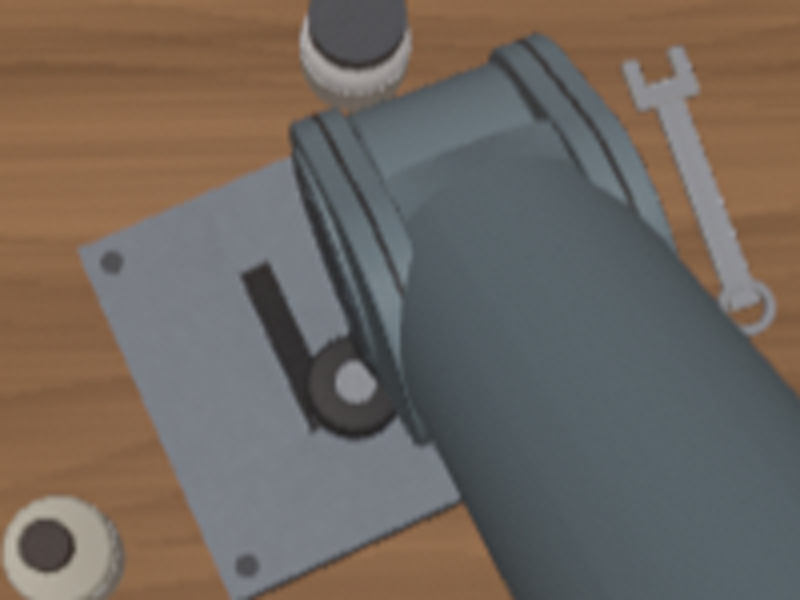

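```bash
python3 -m inch '[[[0,0,0.3,0,0],[0,0,0.3,0,0],[0,0,0.3,0,0],[0,0,0.2,0,0],[0,0,0.2,0,0],[0,0,0.1,0,0],[0,0,0.1,0,0],[0,0,0.1,0,0],[0,0,0.1,0,0],[0,0,0.1,0,0]]]'; python3 d.py -.03 .0165 .143
```

```text
time: 10.25
tool_pos: [0.5538, -0.078, 0.1442]
eef_rot: [-1.598, -0.013, 0.393]
wrist_force: [1.4, -4.1, 2.6]
grip_width: 0.002
t 10.25 tcp console mm [-28.2  14.7 144.2] F console [-0.3 -4.3  2.6] yaw [-1.59774512 -0.01337451  0.39343533] grip 0.002246820340538468
tool delta cm [-0.18  0.11  0.18] spin 1.5598316588694732
```

```bash
python3 -m inch '[[[0,0,0.1,0,0],[0,0,0.1,0,0],[0,0,0.1,0,0],[0,0,0,0,0],[0,0,0,0,0],[0,0,0,0,0],[0,0,0,0,0],[0,0,0,0,0],[0,0,0,0,0],[0,0,0,0,0]]]'; python3 d.py -.03 .0165 .143
python3 - <<'E'
from h import *
from rig import manip
for n in("scene","top"):
    c=manip.capture(n); im=c["pixels"][:,:,::-1].copy()
    o=(190,150) if n=="scene" else (250,130)
    a=cv2.resize(im[o[1]:o[1]+150,o[0]:o[0]+200],None,fx=4,fy=4,interpolation=cv2.INTER_CUBIC)
    cv2.imwrite(f"pics/{n}4.png",a)
E
```

```text
time: 11.5
tool_pos: [0.5526, -0.0749, 0.1442]
eef_rot: [-1.598, -0.014, 0.393]
wrist_force: [1.1, -3.7, 3.3]
grip_width: 0.0
t 11.5 tcp console mm [-28.   18.  144.2] F console [-0.4 -3.8  3.3] yaw [-1.59764843 -0.01368026  0.39341481] grip 0.000357767250867709
tool delta cm [-0.2   0.12 -0.15] spin 1.5598111362709113
```

View pics/scene4.png

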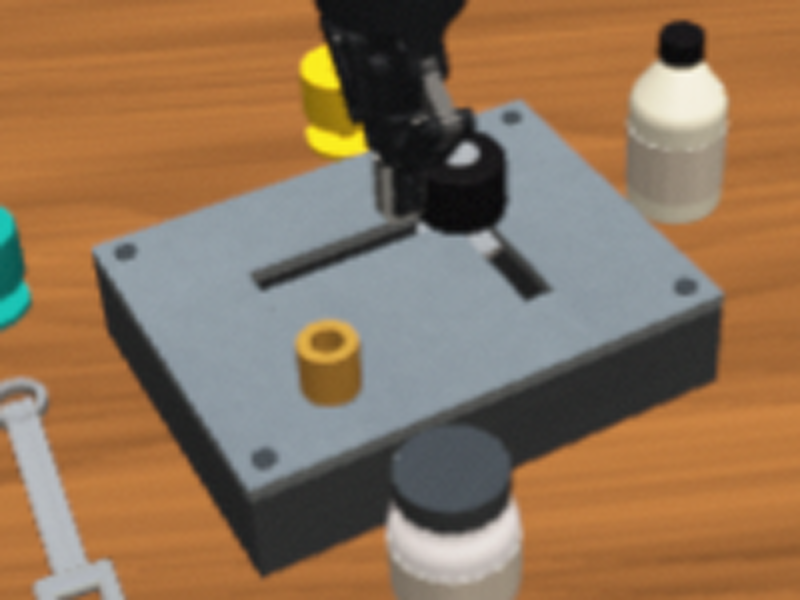

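View pics/top4.png

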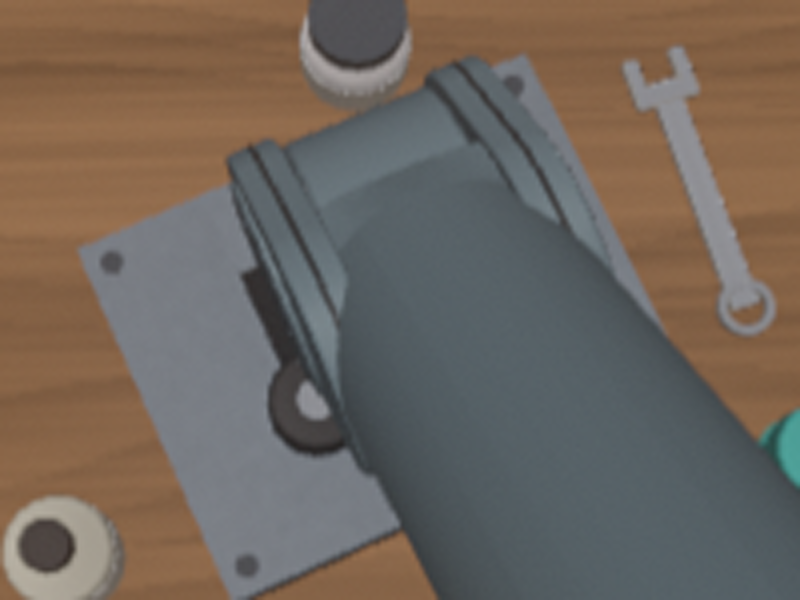

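```bash
python3 -m inch '[[[0,0,0.1,0,0],[0,0,0.1,0,0],[0,0,0,0,0],[0,0,0,0,0],[0,0,0,0,0],[0,0,0,0,0],[0,0,0,0,0],[0,0,0,0,0],[0,0,0,0,0],[0,0,0,0,0]]]'; python3 d.py -.03 .0165 .143
```

```text
time: 12.85
tool_pos: [0.5522, -0.0739, 0.1442]
eef_rot: [-1.599, -0.014, 0.393]
wrist_force: [2.2, -4.2, 1.3]
grip_width: -0.005
t 12.85 tcp console mm [-28.   19.  144.2] F console [ 0.3 -4.7  1.3] yaw [-1.59918847 -0.01406647  0.3927304 ] grip -0.0045227495882751816
tool delta cm [-0.2   0.13 -0.25] spin 1.559126724637352
```

```bash
python3 -m inch '[[[0,0,0.1,0,0],[0,0,0.1,0,0],[0,0,0.1,0,0],[0,0,0.1,0,0],[0,0,0,0,0],[0,0,0,0,0],[0,0,0,0,0],[0,0,0,0,0],[0,0,0,0,0],[0,0,0,0,0]]]'; python3 d.py -.03 .0165 .143
```

```text
time: 14.1
tool_pos: [0.5519, -0.0735, 0.1447]
eef_rot: [-1.604, -0.015, 0.39]
wrist_force: [2.5, -3.1, 2.3]
grip_width: -0.004
t 14.1 tcp console mm [-28.2  19.6 144.7] F console [ 1.1 -3.8  2.3] yaw [-1.60387349 -0.01465285  0.39023047] grip -0.003693874577606151
tool delta cm [-0.18  0.18 -0.31] spin 1.5566267987209184
```

The knob has stopped dead at the corner: only 0.6 mm of movement for 4 mm commanded. Now I'll back off, rise, turn back by 90° and come round to the console's -x side.

```bash
python3 -m inch '[[[0,0,-1,0,0],[0,0,-1,0,0],[0,-3,0,0,0],[0,-4,0,0,0],[-2,-1,0,0.18,0],[0,0,0,0.18,0],[0,0,0,0.18,0],[0,0,0,0.18,0],[0,0,0,0.18,0],[0,0,0,0.18,0]]]'; python3 d.py -.085 .05 .225
python3 -m inch '[[[0,0,0,0.18,0],[0,0,0,0.18,0],[0,0,0,0.12,0],[0,0,0,0,0],[0,0,0,0,0],[0,0,0,0,0],[0,0,0,0,0],[0,0,0,0,0],[0,0,0,0,0],[0,0,0,0,0]]]'; python3 d.py -.085 .05 .225
```

```text
time: 15.35
tool_pos: [0.5346, -0.0967, 0.2235]
eef_rot: [-1.573, -0.018, -0.722]
wrist_force: [0.3, 0.5, 0.8]
grip_width: -0.002
t 15.35 tcp console mm [-53.3   5.1 223.5] F console [0.4 0.3 0.8] yaw [-1.57290983 -0.01828159 -0.72201568] grip -0.0023999672815444213
tool delta cm [-5.42 -0.25 -0.94] spin 0.44438065023846973
time: 16.6
tool_pos: [0.5328, -0.096, 0.2214]
eef_rot: [-1.568, -0.011, -1.212]
wrist_force: [1.2, -0.0, 0.1]
grip_width: 0.0
t 16.6 tcp console mm [-54.6   6.4 221.4] F console [ 1.1 -0.5  0.1] yaw [-1.56825701 -0.01077441 -1.21167589] grip 0.0001476459081850585
tool delta cm [-4.22 -0.42 -3.24] spin -0.04527956305332825
```

```bash
python3 -m inch '[[[0,0,-2.0,-0.045,0],[-2,0,-1.2,0,0],[-2.2,0,0,0,0],[0,0,0,0,0],[0,2,0,0,0],[0,2,0,0,0],[0,1.5,0,0,0],[0,1,0,0,0],[0,0.5,0,0,0],[0,0,0,0,0]]]'; python3 d.py -.085 .05 .144
```

```text
time: 17.85
tool_pos: [0.4893, -0.073, 0.1496]
eef_rot: [-1.565, -0.015, -1.167]
wrist_force: [0.7, -0.3, -0.3]
grip_width: -0.001
t 17.85 tcp console mm [-85.6  44.6 149.6] F console [ 0.5 -0.5 -0.3] yaw [-1.5649013  -0.01523283 -1.16745443] grip -0.0014538088040711294
tool delta cm [-0.55  0.55  0.05] spin -0.0010581042386359485
```

Run:
```python
from h import *
from rig import manip
for n in("scene","top","wrist"):
    c=manip.capture(n); im=c["pixels"][:,:,::-1].copy()
    o=(190,150) if n=="scene" else (250,130)
    a=cv2.resize(im[o[1]:o[1]+150,o[0]:o[0]+200],None,fx=4,fy=4,interpolation=cv2.INTER_CUBIC)
    cv2.imwrite(f"pics/{n}5.png",im if n=="wrist" else a)
```

```text
(no output)
```

View pics/wrist5.png

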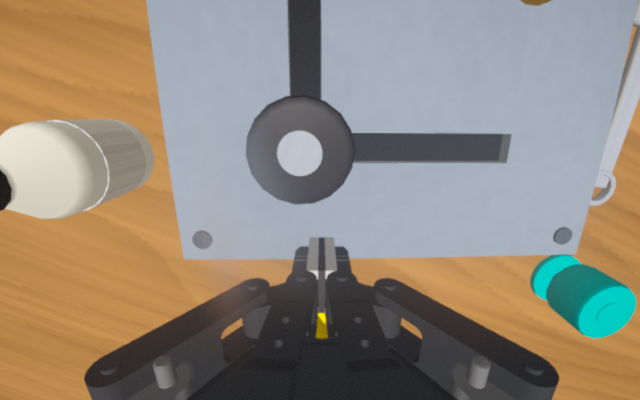

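View pics/scene5.png

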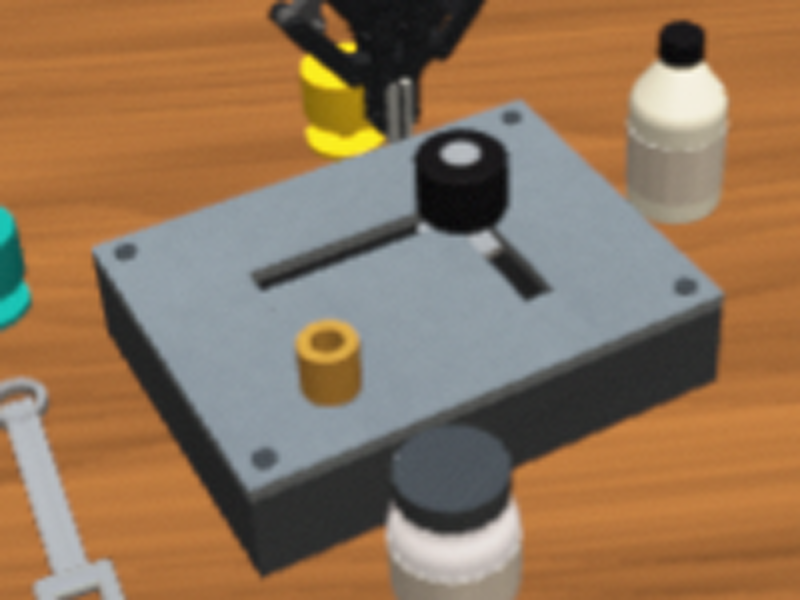

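The knob sits in the slot corner, and the fingertip is lined up behind it, about 5 mm to one side. Correcting that, then pushing along +x.

```bash
python3 -m inch '[[[-0.6,0.3,0,0,0],[0,0.3,0,0,0],[0,0,0.6,0,0],[0,0,0.6,0,0],[0,0,0.5,0,0],[0,0,0.5,0,0],[0,0,0.5,0,0],[0,0,0.5,0,0],[0,0,0.5,0,0],[0,0,0.5,0,0]]]'; python3 d.py .012 .05 .144
```

```text
time: 19.25
tool_pos: [0.5215, -0.0539, 0.1435]
eef_rot: [-1.581, -0.015, -1.171]
wrist_force: [-5.7, -3.1, 5.6]
grip_width: 0.001
t 19.25 tcp console mm [-48.4  49.6 143.5] F console [-6.5 -0.6  5.6] yaw [-1.58104991 -0.01519598 -1.1707316 ] grip 0.0014806918364323254
tool delta cm [-0.07 -0.11  6.04] spin -0.004335272670702439
```

```bash
python3 -m inch '[[[0,-0.1,0.5,0,0],[0,0,0.5,0,0],[0,0,0.5,0,0],[0,0,0.5,0,0],[0,0,0.5,0,0],[0,0,0.5,0,0],[0,0,0.5,0,0],[0,0,0.5,0,0],[0,0,0.4,0,0],[0,0,0.2,0,0]]]'; python3 d.py .012 .05 .144
python3 - <<'E'
from h import *
from rig import manip
for n in("scene",):
    c=manip.capture(n); im=c["pixels"][:,:,::-1].copy()
    o=(190,150) if n=="scene" else (250,130)
    a=cv2.resize(im[o[1]:o[1]+150,o[0]:o[0]+200],None,fx=4,fy=4,interpolation=cv2.INTER_CUBIC)
    cv2.imwrite(f"pics/{n}6.png",im if n=="wrist" else a)
E
```

```text
time: 20.5
tool_pos: [0.5631, -0.0371, 0.1436]
eef_rot: [-1.591, -0.015, -1.173]
wrist_force: [-4.3, -2.7, 4.4]
grip_width: -0.0
t 20.5 tcp console mm [ -3.6  48.6 143.6] F console [-5.1 -0.8  4.4] yaw [-1.59128948 -0.01489265 -1.17253942] grip -0.0003687275737826839
tool delta cm [-0.15 -0.07  1.56] spin -0.00614309670539015
```

View pics/scene6.png

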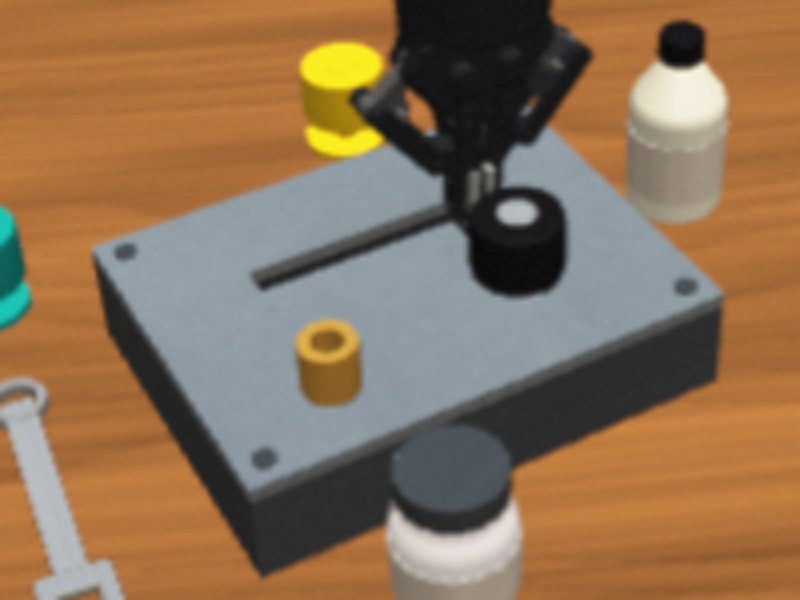

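```bash
python3 -m inch '[[[0,0,0.2,0,0],[0,0,0.2,0,0],[0,0,0.2,0,0],[0,0,0.2,0,0],[0,0,0.2,0,0],[0,0,0.1,0,0],[0,0,0.1,0,0],[0,0,0.1,0,0],[0,0,0.1,0,0],[0,0,0.1,0,0]]]'; python3 d.py .012 .05 .144
```

```text
time: 21.8
tool_pos: [0.5728, -0.0342, 0.1436]
eef_rot: [-1.603, -0.015, -1.175]
wrist_force: [-5.5, -1.4, 5.5]
grip_width: -0.002
t 21.8 tcp console mm [  6.6  47.5 143.6] F console [-5.6  0.9  5.5] yaw [-1.60290347 -0.01482659 -1.17477197] grip -0.001500993228913624
tool delta cm [-0.25 -0.06  0.54] spin -0.008375642914740355
```

```bash
python3 -m inch '[[[0,0,0.1,0,0],[0,0,0.1,0,0],[0,0,0.1,0,0],[0,0,0,0,0],[0,0,0,0,0],[0,0,0,0,0],[0,0,0,0,0],[0,0,0,0,0],[0,0,0,0,0],[0,0,0,0,0]]]'; python3 d.py .012 .05 .144
```

```text
time: 23.05
tool_pos: [0.5743, -0.0338, 0.1437]
eef_rot: [-1.606, -0.015, -1.175]
wrist_force: [-4.4, -1.6, 3.4]
grip_width: 0.003
t 23.05 tcp console mm [  8.   47.3 143.7] F console [-4.7  0.3  3.4] yaw [-1.6062969  -0.01472865 -1.17547432] grip 0.0030946686472618384
tool delta cm [-0.28 -0.04  0.39] spin -0.009077996125887555
```

```bash
python3 -m inch '[[[0,0,0.2,0,0],[0,0,0.2,0,0],[0,0,0.2,0,0],[0,0,0.2,0,0],[0,0,0,0,0],[0,0,0,0,0],[0,0,0,0,0],[0,0,0,0,0],[0,0,0,0,0],[0,0,0,0,0]]]'; python3 d.py .012 .05 .144
python3 - <<'E'
from h import *
from rig import manip
for n in("scene","top"):
    c=manip.capture(n); im=c["pixels"][:,:,::-1].copy()
    o=(190,150) if n=="scene" else (250,130)
    a=cv2.resize(im[o[1]:o[1]+150,o[0]:o[0]+200],None,fx=4,fy=4,interpolation=cv2.INTER_CUBIC)
    for x in (.03,.045): 
      q=proj(pose((0.5855,-0.0804,0.4044))([[x,.05,.096]]),c)[0]; print(n,x,(q-o)*4)
    cv2.imwrite(f"pics/{n}7.png",im if n=="wrist" else a)
E
```

```text
time: 24.3
tool_pos: [0.5796, -0.0324, 0.1438]
eef_rot: [-1.613, -0.015, -1.177]
wrist_force: [-2.9, -2.2, 4.3]
grip_width: -0.002
t 24.3 tcp console mm [ 13.4  46.5 143.8] F console [-3.5 -0.9  4.3] yaw [-1.61288006 -0.01499152 -1.1767128 ] grip -0.001661401868350688
tool delta cm [-0.35 -0.02 -0.15] spin -0.01031647117665746
scene 0.03 [510.78415089 208.31348002]
scene 0.045 [526.30516778 224.51591348]
top 0.03 [266.76910195 286.54728461]
top 0.045 [254.48940127 259.79973044]
```

View pics/scene7.png

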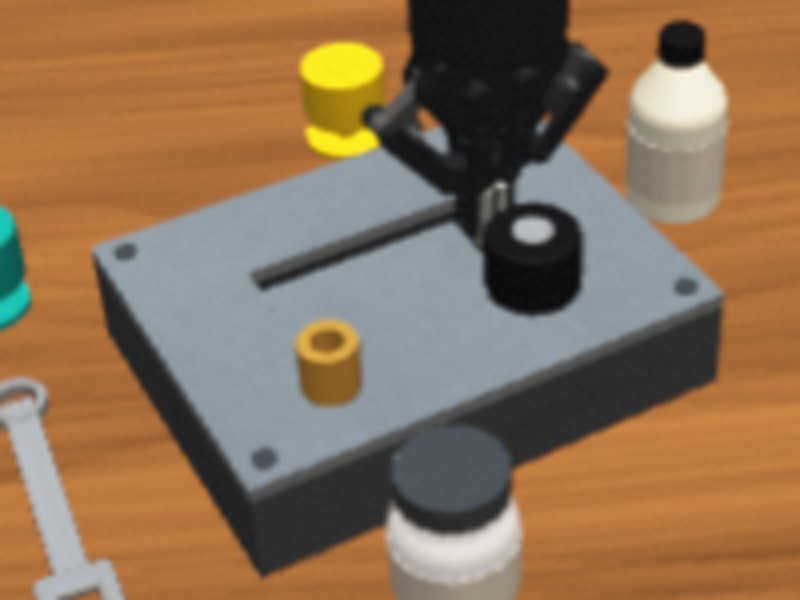

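View pics/top7.png

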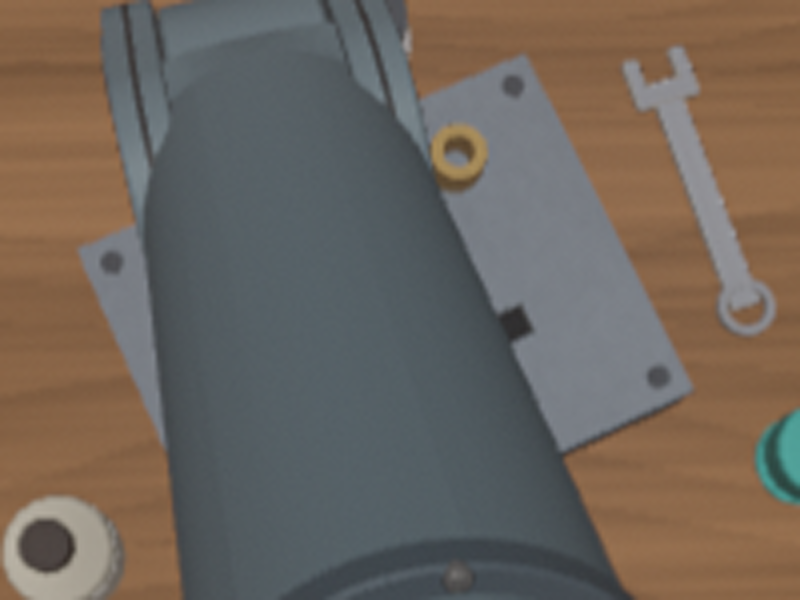

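The cap is at (532,230). The position I predict for home is (531,231), so it's nearly there. I'll push gently until it stops.

```bash
python3 -m inch '[[[0,0,0.2,0,0],[0,0,0.2,0,0],[0,0,0.2,0,0],[0,0,0,0,0],[0,0,0,0,0],[0,0,0,0,0],[0,0,0,0,0],[0,0,0,0,0],[0,0,0,0,0],[0,0,0,0,0]]]'; python3 d.py .012 .05 .144
```

```text
time: 25.65
tool_pos: [0.5812, -0.0319, 0.1432]
eef_rot: [-1.623, -0.014, -1.178]
wrist_force: [-3.7, -1.2, 4.2]
grip_width: 0.0
t 25.65 tcp console mm [ 15.1  46.2 143.2] F console [-3.9  0.3  4.2] yaw [-1.62348082 -0.01403633 -1.17785871] grip 4.334000717826148e-05
tool delta cm [-0.37 -0.06 -0.32] spin -0.011462387865867063
```

```bash
python3 -m inch '[[[0,0,0.2,0,0],[0,0,0.2,0,0],[0,0,0.2,0,0],[0,0,0.2,0,0],[0,0,0,0,0],[0,0,0,0,0],[0,0,0,0,0],[0,0,0,0,0],[0,0,0,0,0],[0,0,0,0,0]]]'; python3 d.py .012 .05 .144
```

```text
time: 26.9
tool_pos: [0.582, -0.0317, 0.1426]
eef_rot: [-1.641, -0.012, -1.18]
wrist_force: [-5.0, -3.0, 3.9]
grip_width: -0.005
t 26.9 tcp console mm [ 15.9  46.2 142.6] F console [-5.8 -0.8  3.9] yaw [-1.64119727 -0.01216895 -1.17963881] grip -0.004853797005096626
tool delta cm [-0.38 -0.12 -0.41] spin -0.013242482774241449
```

It has stopped: only 0.8 mm for 8 mm commanded. Backing off and looking.

```bash
python3 -m inch '[[[0,0,-0.5,0,0],[0,0,-1,0,0],[0,-0.5,-2,0,0],[0,-3,-2,0,0],[0,-4,-2,0,0],[0,-3,-3,0,0],[0,-3,-4,0,0],[0,0,-4,0,0],[0,0,-2,0,0],[0,0,0,0,0]]]'
python3 - <<'E'
from h import *
from rig import manip
for n in("scene","top","wrist"):
    c=manip.capture(n); im=c["pixels"][:,:,::-1].copy()
    o=(190,150) if n=="scene" else (250,130)
    a=cv2.resize(im[o[1]:o[1]+150,o[0]:o[0]+200],None,fx=4,fy=4,interpolation=cv2.INTER_CUBIC)
    cv2.imwrite(f"pics/{n}8.png",im if n=="wrist" else a)
E
```

```text
time: 28.15
tool_pos: [0.3969, -0.1055, 0.2949]
eef_rot: [-1.625, -0.016, -1.178]
wrist_force: [0.8, 0.8, -0.3]
grip_width: 0.001
```

View pics/scene8.png

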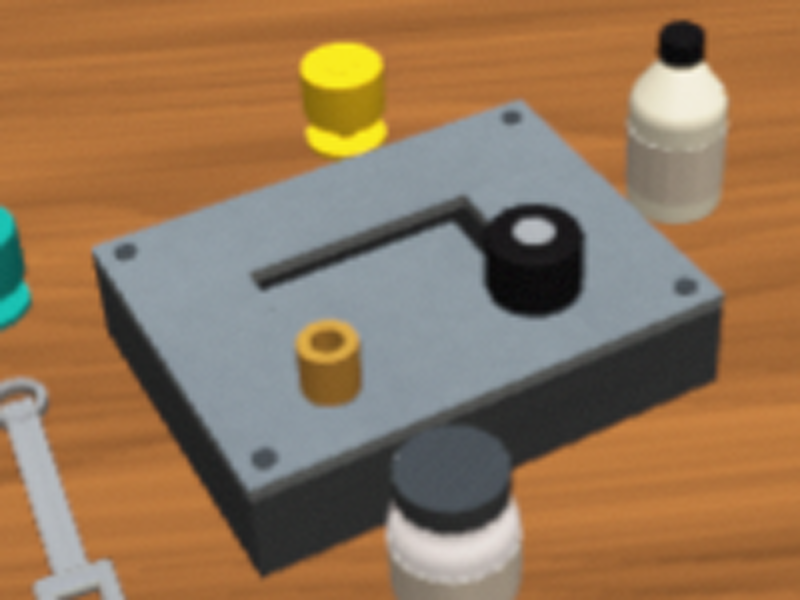

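View pics/top8.png

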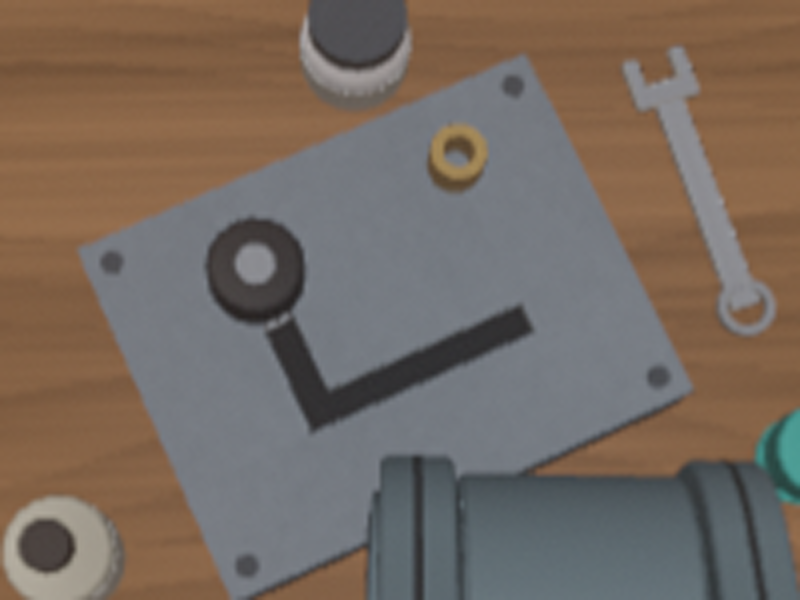

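View pics/wrist8.png

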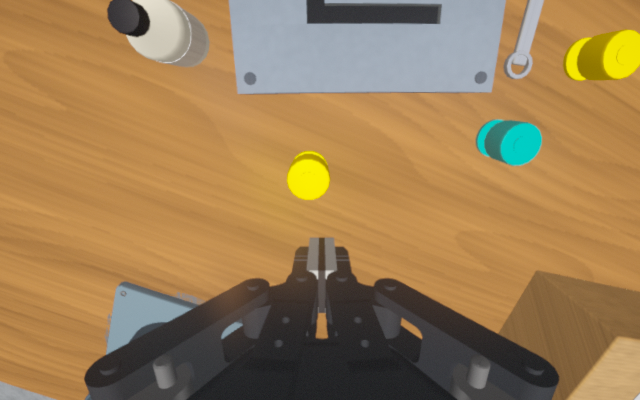

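Run:
```python
from h import *
from rig import manip
for n,uv,o,p in(("top",(256,264),(250,130),(.58345,-.0820,.4017)),("scene",(534,231),(190,150),(.58974,-.07896,.4067))):
    c=manip.capture(n); X=ray(np.array(uv)/4+o-.375,c,.096); d=X[:2]-p[:2];k,s=np.cos(p[2]),np.sin(p[2]); print(n,k*d[0]+s*d[1],-s*d[0]+k*d[1])
```

```text
top 0.046110835487861504 0.05134807400740827
scene 0.045557785911218604 0.050834180493738806
```

Both cameras put the knob at about (46, 51) mm, which is home. The loose parts haven't moved and the arm is clear.

```bash
python3 -c "
from rig import manip
print(manip.get_state()['wrist_force']); print(manip.close_job())"
```

```text
[-0.26397396 -0.28839888 -0.37927428]
the job is handed in; nothing more can be done
None
```

The knob is home at the closed end of the short leg, and I handed the job in at about 28.4 s. I pushed it with the shut fingertips along the long leg until it stopped at the corner. Then I went round to the console's -x side and pushed it along the short leg until it stopped.

**Final position:** with the arm backed off, the top camera put the knob's axis at console (46.1, 51.3) mm and the scene camera at (45.6, 50.8) mm. The target was (45, 50), with up to 1.5 mm of further travel past it.

**Forces:** wrist readings at the end of each move stayed within about 9 N. I did not read peaks within the moves.

**Loose parts:** in the last pictures the bushing, wrench, jar, oil bottle and look-alikes look unmoved. I judged that by eye rather than measuring it.

**What disagreed:**
- The two cameras' fits of the console differed by about 6 mm in x, so I used a combined fit to steer and relied on the physical stops to confirm the corner and the end.
- The tool tilted about 4° while pressing against the final stop, then backed off cleanly.

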